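# Weigh down the comb-disc stacks

## Robot

A 7-joint arm with a two-finger parallel gripper is mounted at the origin on the work surface. World frame = base frame: x ahead of the robot, y to its left, z up, the work surface at z = 0. Lengths are in m, angles in degrees, forces in N, time in s.
With the tool pointing down it reaches from about 0.425 to 0.875 m from the base axis. Payload 4.7 kg.
Tool frame: the origin (TCP) lies on the centre line of the jaws, within the pads' length; the fingertips stand 19 mm ahead of it and the grasp point (between the pads) is the TCP; z points along the fingers, y is the line along which they close (so a half turn about z gives the same grasp; the last joint's range is limited). The gripper opens to 87 mm and grips with 3 to 60 N. Pads are 19 mm wide; open, the fingers measure 117 mm over their backs; the gripper's body (75 mm by 190 mm) begins 51 mm behind the grasp point.
Start: joints at [73.287, 18.392, -4.016, 83.108, 1.295, 78.541, -3.26], TCP at [0.196, -0.62, 0.242] pointing down, gripper open.
Joint ranges: [-163.93, 163.93], [-17.29, 119.83], [-79.2, 71.16], [3.27, 140.29], [-89.18, 269.18], [5.43, 117.66], [-154.24, 154.24]. Speed limits (degrees/s): [147.25, 147.25, 180, 180, 180, 180, 180].

## Interface

Orientations are given as [roll, pitch, yaw] about the fixed x, y, z axes, in that order (R = Rz(yaw) Ry(pitch) Rx(roll)).
In Python, from cell import env, imaging gives the robot as it stands.
- The arm moves only by the shell command python3 -m crank 'ROWS' [OPENING] [FORCE]. ROWS is JSON, a list of rows, each an object of numbers: "x", "y", "z": the shift along the tool's x, y, z in m; "turn": the turn about the tool's z in rad. In form: [{"x": .., "y": .., "z": .., "turn": ..}, ...]. A call has 1 to 12 rows; each row is the pose to reach, as a shift and turn from the pose commanded when the call began, along the tool's axes at that moment; what a row does not reach only later rows make up. A row lasts 1/8 s, in which the tool goes at most 62.5 mm and 10.7 degrees, less where a joint would pass 70% of its speed; a pose out of reach is approached as far as the arm can. A call with a gripper value outside its range is refused whole. OPENING is the finger opening in m, from 0 to 0.087, set as the call begins (- or left out, the last holds). The fingers move at their own pace and stop on an object; FORCE is the grip in N (left out, the last holds). Time passes only in rows, so rows that repeat a pose let the fingers close. It gives the time, the measured TCP pose, the force, the opening and the grip force at its end, in the units of the state.
- env.get_obs(): the state, without advancing time (a new reading comes with each control period).
- imaging.read_camera(name): name is "side" or "top" or "wrist"; returns the picture (480x640x3 uint8, red, green, blue); there is no depth.
- imaging.get_calibration(name): a dict with "camera_matrix" (3x3 intrinsics, pixels), "position" and "attitude" of the camera in the world. Camera axes: x right, y up, looking along -z (the intrinsics and any distortion apply to the point x, -y, -z); pixel columns grow to the right and rows downward; lengths in m; the calibration is good to about 2 mm. A picture is of the moment at which its call begins: read the wrist's pose just before it. get_calibration takes no time and is no camera call; for the wrist camera it gives the pose at the moment of the call.
- env.sign_off(): hands the job in; it is judged then, once.
The state is a dict: "time_s": time; "qpos": joint angles; "joint_velocities": joint speeds; "effort": joint torques, N m; "tool_pos": TCP position; "tool_rot": TCP orientation; "force": force on the tool from outside, world axes, zero at the start; "wrist_torque": the same for the moment, N m; "grip_width": finger opening in m; "grasp_force": force on a finger pad.
Only numpy, scipy, OpenCV 4.12 (cv2) and the standard library are available. Lean on these libraries where they do the work, as an engineer would, in place of code of your own. Each camera call takes 0.05 s, during which the arm holds its last target. There are 200 camera calls.

## Task

Weigh down the four round stacks of black discs with the four brass weights that have a steel knob on top, going by size: the smallest weight on the smallest stack, the next on the next, and so on up to the largest weight on the largest stack. Set each weight down gently, upright and in the middle of its stack, and let go of it. Leave the brass collar with the side screw and the steel clamp block with the two pins standing where they are.

Things in the scene. Friction and masses are not known exactly. Their poses are not given: they have to be found in the camera images.
- weight_small: the smallest of four loose brass weights: a plain upright brass cylinder 24 mm in diameter and 26 mm high, on it a round steel neck (10 mm dia., 6 mm high) and a round steel knob (18 mm dia., from 32 to 50 mm above the underside) to lift it by; about 0.14 kg, give or take a fifth. Origin: centre of its underside; z up along its axis. It stands directly on the bench at the start.
- weight_medium: the second smallest of four loose brass weights: a plain upright brass cylinder 36 mm in diameter and 26 mm high, on it a round steel neck (10 mm dia., 6 mm high) and a round steel knob (18 mm dia., from 32 to 50 mm above the underside) to lift it by; about 0.26 kg, give or take a fifth. Origin: centre of its underside; z up along its axis. It stands directly on the bench at the start.
- weight_large: the second largest of four loose brass weights: a plain upright brass cylinder 48 mm in diameter and 26 mm high, on it a round steel neck (10 mm dia., 6 mm high) and a round steel knob (18 mm dia., from 32 to 50 mm above the underside) to lift it by; about 0.44 kg, give or take a fifth. Origin: centre of its underside; z up along its axis. It stands directly on the bench at the start.
- weight_largest: the largest of four loose brass weights: a plain upright brass cylinder 60 mm in diameter and 26 mm high, on it a round steel neck (10 mm dia., 6 mm high) and a round steel knob (18 mm dia., from 32 to 50 mm above the underside) to lift it by; about 0.66 kg, give or take a fifth. Origin: centre of its underside; z up along its axis. It stands directly on the bench at the start.
- stack_small: the smallest of four round stacks of black comb discs with gilt bars on the top disc, on a steel base of the same size, fixed to the bench: 52 mm in diameter, flat top 24 mm above the bench. Origin: centre of its underside, at bench height; z up.
- stack_medium: the second smallest of four round stacks of black comb discs with gilt bars on the top disc, on a steel base of the same size, fixed to the bench: 68 mm in diameter, flat top 16 mm above the bench. Origin: centre of its underside, at bench height; z up.
- stack_large: the second largest of four round stacks of black comb discs with gilt bars on the top disc, on a steel base of the same size, fixed to the bench: 84 mm in diameter, flat top 28 mm above the bench. Origin: centre of its underside, at bench height; z up.
- stack_largest: the largest of four round stacks of black comb discs with gilt bars on the top disc, on a steel base of the same size, fixed to the bench: 100 mm in diameter, flat top 20 mm above the bench. Origin: centre of its underside, at bench height; z up.
- collar: a loose brass collar, not a weight: upright cylinder 30 mm in diameter, 38 mm high, with a dark bore in its flat top and a steel thumbscrew sticking out 28 mm from its axis on one side (its -x); no knob on top. To be left alone. Origin: centre of its underside.
- clamp_block: a loose steel clamp block with black plates and two upright pins on top, to be left alone: 56 x 55 mm and 75 mm high to the pin tips, two thumbscrews sticking out to 34 mm from its centre at its -x side. Origin: centre of its underside.
Not all that is in view belongs to the job. Leave any turquoise look-alike of the weight_largest alone.

How it is judged:
By the outcome, as a careful person would: the job done as asked, in the order asked, and still so for the second after the job is handed in, with the robot touching nothing.
It also fails if it takes over 112 s, if anything falls off the work surface, if the arm or the gripper's body presses on something with over 40 N, if the wrist force passes 120 N, or if a joint passes its speed limit or range.

## Working session

There is one attempt and no reset: what is moved stays moved. The work goes in short steps, Python scripts to look and compute and a shell command to move; the robot and the scene stay as the last step left them, time stands still between calls to the robot, and variables do not carry over. Pictures are saved under pics/ and viewed, at most 14 in all, crops included, and the job is handed in when it is done.

```bash
ls; mkdir -p pics; python3 - <<'E'
from cell import env, imaging
import cv2,numpy as np
np.set_printoptions(precision=4,suppress=True)
o=env.get_obs();print(o['time_s'],o['tool_pos'],o['tool_rot'],o['grip_width'])
for n in ('top','side','wrist'):
    c=imaging.get_calibration(n);print(n,c)
    cv2.imwrite(f'pics/{n}0.png',imaging.read_camera(n)[:,:,::-1])
E
```

```text
pics
0.0 [ 0.1955 -0.6194  0.2404] [-179.891     0.0044   17.5204] 0.08689884955544255
top {'camera_matrix': array([[606.9565,   0.    , 327.818 ],
       [  0.    , 606.9565, 247.6294],
       [  0.    ,   0.    ,   1.    ]]), 'position': array([ 0.4363, -0.0052,  1.2699]), 'attitude': array([  4.5811,  -0.0902, -89.6108])}
side {'camera_matrix': array([[476.2624,   0.    , 319.9057],
       [  0.    , 476.2624, 233.2775],
       [  0.    ,   0.    ,   1.    ]]), 'position': array([0.318 , 0.8276, 0.636 ]), 'attitude': array([  54.8199,    1.0195, -165.8901])}
wrist {'camera_matrix': array([[345.487 ,   0.    , 321.9807],
       [  0.    , 345.487 , 238.2169],
       [  0.    ,   0.    ,   1.    ]]), 'position': array([ 0.2642, -0.5966,  0.3841]), 'attitude': array([-15.2766,   0.1221, -72.4677])}
```

View pics/top0.png

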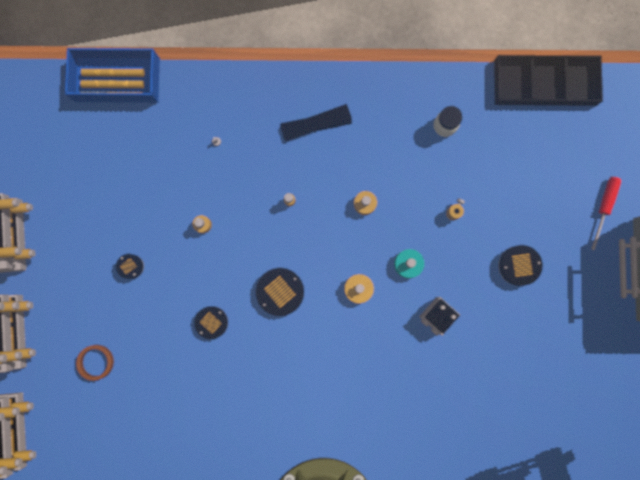

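View pics/side0.png

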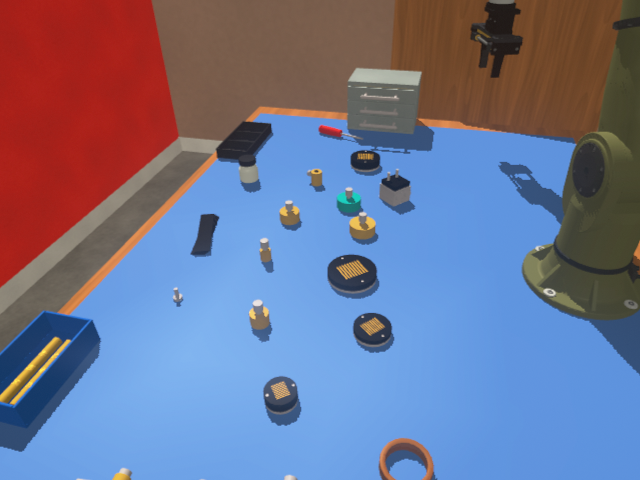

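Top view: the weights are small (289,200), medium (201,224), large (365,203) and largest (359,289). The turquoise decoy is at (410,264), the collar at (456,211) and the clamp at (441,316). The stacks are small (129,266), medium (211,322), large (521,265) and largest (280,292). I'll fit the silhouettes in both views to get x, y and z.

```bash
cat > h.py <<'E'
import numpy as np,cv2
from scipy.optimize import least_squares
from scipy.spatial.transform import Rotation as R
W={'small':12,'medium':18,'large':24,'largest':30}
S={'small':(26,24),'medium':(34,16),'large':(42,28),'largest':(50,20)}
def wcyl(k,dz=0): return [(W[k],0,26),(5,26,32),(9,32,50)]
def scyl(k): return [(S[k][0],0,S[k][1])]
def proj(c,P):
    p=(np.atleast_2d(P)-c['position'])@R.from_euler('xyz',c['attitude'],degrees=True).as_matrix()
    K=c['camera_matrix'];d=-p[:,2]
    return np.c_[K[0,0]*p[:,0]/d+K[0,2],-K[1,1]*p[:,1]/d+K[1,2]]
a=np.linspace(0,2*np.pi,60);ring=np.c_[np.cos(a),np.sin(a),0*a]
def sil(c,p,cyl,shape=(480,640),s=8):
    pts=[]
    hulls=[]
    for r,z0,z1 in cyl:
        q=np.vstack([ring*r/1e3+[p[0],p[1],p[2]+z/1e3] for z in (z0,z1)])
        hulls.append(cv2.convexHull(proj(c,q).astype(np.float32))[:,0])
    return hulls
def cen(c,p,cyl):
    h=sil(c,p,cyl);al=np.vstack(h);o=np.floor(al.min(0))-1;n=np.ceil(al.max(0)-o+2).astype(int)*8
    m=np.zeros((n[1],n[0]),np.uint8)
    for k in h: cv2.fillConvexPoly(m,np.round(((k-o+.5)*8-.5)*16).astype(np.int32),1,shift=4)
    M=cv2.moments(m,True);return np.array([(M['m10']/M['m00']+.5)/8-.5,(M['m01']/M['m00']+.5)/8-.5])+o,M['m00']/64
def mask(im):
    # not bench: bench (also in shadow) is saturated blue
    h=cv2.cvtColor(im,cv2.COLOR_RGB2HSV)
    return (~((h[...,0]>102)&(h[...,0]<125)&(h[...,1]>110))).astype(np.uint8)
def blob(m,px):
    n,l,st,ce=cv2.connectedComponentsWithStats(m)
    px=np.asarray(px)
    d=np.hypot(*(ce-px).T);d[st[:,4]<15]=999;d[0]=999;i=d.argmin();return ce[i],st[i,4]
E
python3 - <<'E'
from h import *
from cell import imaging
np.set_printoptions(precision=4,suppress=True)
w={'small':((289,200),(265,251)),'medium':((201,224),(260,316)),'large':((365,203),(289,213)),'largest':((359,289),(363,226))}
s={'small':((129,266),(281,394)),'medium':((211,322),(373,329)),'large':((521,265),(365,160)),'largest':((280,292),(352,273))}
C=[imaging.get_calibration(n) for n in('top','side')]
Ms=[mask(cv2.imread(f'pics/{n}0.png')[:,:,::-1].copy()) for n in('top','side')]
for T,f,nm in((w,wcyl,'w'),(s,scyl,'s')):
  for k,v in T.items():
    b=[blob(m,p) for m,p in zip(Ms,v)]
    fn=lambda p:np.concatenate([cen(c,p,f(k))[0]-q[0] for c,q in zip(C,b)])
    r=least_squares(fn,[.5,0,0],diff_step=1e-2,x_scale=.1)
    r=least_squares(fn,r.x,diff_step=1e-3,x_scale=.1)
    print(nm,k,r.x,'r',np.hypot(*r.x[:2]).round(3),'res',r.fun,'area',[(q[1],round(cen(c,r.x,f(k))[1])) for c,q in zip(C,b)])
E
```

```text
w small [0.6475 0.0001 0.    ] r 0.647 res [ 36.0039  -4.4787   7.857  -19.3861] area [(np.int32(166), 132), (np.int32(261), 218)]
w medium [ 0.6612  0.0001 -0.2758] r 0.661 res [123.9695 -16.2917  16.9196   3.2751] area [(np.int32(346), 179), (np.int32(518), 238)]
w large [ 0.6332 -0.0836  0.    ] r 0.639 res [ 0.1517 -0.5548  0.5923  0.6323] area [(np.int32(547), 462), (np.int32(419), 395)]
w largest [ 0.4539 -0.0698  0.0025] r 0.459 res [-0.1345 -0.5576  0.5865  0.0312] area [(np.int32(818), 692), (np.int32(606), 581)]
s small [0.5351 0.     0.    ] r 0.535 res [ 194.8474  -17.7778   41.0724 -149.4466] area [(np.int32(502), 517), (np.int32(766), 461)]
s medium [0.3894 0.     0.    ] r 0.389 res [113.2631  -3.2002  14.4283 -77.5002] area [(np.int32(830), 873), (np.int32(980), 664)]
s large [ 0.5035 -0.4012  0.0048] r 0.644 res [-0.053  -0.4019  0.5367  0.1004] area [(np.int32(1408), 1483), (np.int32(428), 570)]
s largest [0.4502 0.     0.    ] r 0.45 res [ 45.5103  -2.4403   7.0489 -25.2692] area [(np.int32(1789), 1871), (np.int32(1392), 1330)]
```

```bash
python3 - <<'E'
import cv2,numpy as np
a=cv2.imread('pics/top0.png');b=cv2.imread('pics/side0.png')
t=cv2.resize(a[180:350,100:550],(794,300),interpolation=3)
s=cv2.resize(b[150:410,230:420],(219,300),interpolation=3)
s=cv2.resize(b[150:300,230:430],(400,300),interpolation=3)
s2=cv2.resize(b[250:400,210:410],(394,300),interpolation=3)
cv2.imwrite('pics/crop1.png',np.vstack([t,np.hstack([s,s2])]))
E
```

```text
(no output)
```

View pics/crop1.png

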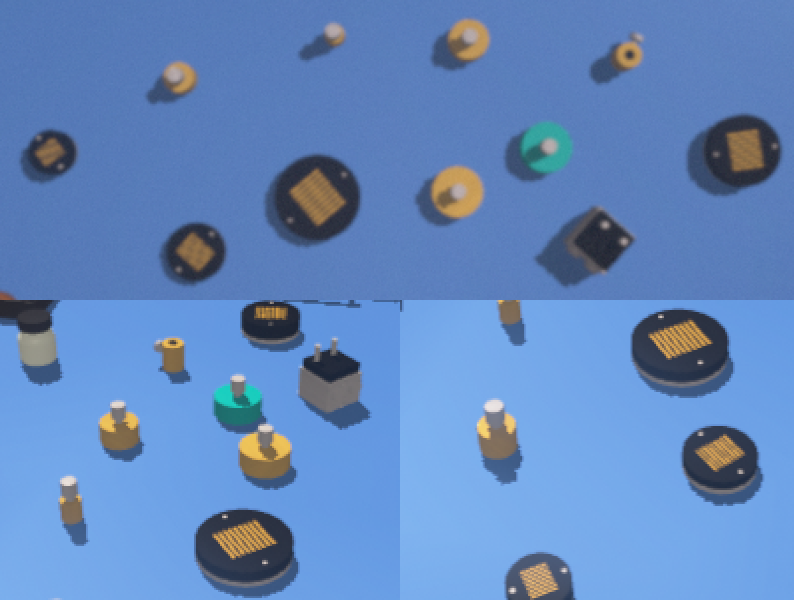

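The crop confirms the identities: four brass weights with steel knobs, the collar with a bore, the turquoise decoy and the clamp block. The solver's step size failed where y was near 0, so I'll fix that.

```bash
cat > m.py <<'E'
from h import *
from cell import imaging
np.set_printoptions(precision=4,suppress=True)
w={'small':((289,200),(265,251)),'medium':((201,224),(260,316)),'large':((365,203),(289,213)),'largest':((359,289),(363,226))}
s={'small':((129,266),(281,394)),'medium':((211,322),(373,329)),'large':((521,265),(365,160)),'largest':((280,292),(352,273))}
C=[imaging.get_calibration(n) for n in('top','side')]
Ms=[mask(cv2.imread(f'pics/{n}0.png')[:,:,::-1].copy()) for n in('top','side')]
for T,f,nm in((w,wcyl,'w'),(s,scyl,'s')):
  for k,v in T.items():
    b=[blob(m,p) for m,p in zip(Ms,v)]
    fn=lambda p:np.concatenate([cen(c,p-1,f(k))[0]-q[0] for c,q in zip(C,b)])
    x=np.array([1.5,1,1])
    for st in(1e-2,2e-3,2e-3): x=(r:=least_squares(fn,x,diff_step=st)).x
    x=x-1
    print(nm,k,x,'r',np.hypot(*x[:2]).round(3),'res',r.fun,'area',[(int(q[1]),round(cen(c,x,f(k))[1])) for c,q in zip(C,b)])
E
python3 m.py
```

```text
w small [0.6382 0.0752 0.0022] r 0.643 res [-0.1375 -0.504   0.5427  0.053 ] area [(166, 134), (261, 243)]
w medium [0.5857 0.2568 0.0025] r 0.64 res [-0.1716 -0.6347  0.5669  0.0632] area [(346, 289), (518, 495)]
w large [ 0.6328 -0.0829  0.0021] r 0.638 res [-0.1218 -0.5215  0.6159  0.0572] area [(547, 464), (419, 396)]
w largest [ 0.4539 -0.0699  0.0024] r 0.459 res [-0.0759 -0.5391  0.6092  0.0303] area [(818, 692), (606, 581)]
s small [0.498  0.4013 0.0087] r 0.64 res [-0.3433 -1.3428  1.0285  0.0637] area [(502, 602), (766, 1110)]
s medium [0.3827 0.2333 0.0026] r 0.448 res [-0.0986 -0.7796  0.6717  0.0252] area [(830, 917), (980, 1111)]
s large [ 0.5034 -0.4011  0.0051] r 0.644 res [-0.0505 -0.3931  0.5486  0.028 ] area [(1408, 1484), (428, 570)]
s largest [0.4462 0.0936 0.0053] r 0.456 res [-0.1254 -0.8013  0.7985  0.0409] area [(1789, 1901), (1392, 1619)]
```

All the heights come out within a few mm of the bench, so the fits are consistent. Next I'll turn to yaw 90 (tool x = world +y, tool y = world +x) above the small weight.

```bash
python3 -m crank '[{"x":0.05,"y":-0.042,"turn":-0.17},{"x":0.1,"y":-0.084,"turn":-0.34},{"x":0.146,"y":-0.122,"turn":-0.51},{"x":0.192,"y":-0.16,"turn":-0.68},{"x":0.238,"y":-0.2,"turn":-0.85},{"x":0.284,"y":-0.24,"turn":-1.02},{"x":0.33,"y":-0.278,"turn":-1.15},{"x":0.376,"y":-0.316,"turn":-1.265},{"x":0.422,"y":-0.354,"turn":-1.265},{"x":0.468,"y":-0.393,"turn":-1.265},{"x":0.514,"y":-0.432,"turn":-1.265},{"x":0.56,"y":-0.47,"turn":-1.265}]' 0.06 30
python3 - <<'E'
from cell import env
o=env.get_obs();print(o['time_s'],o['tool_pos'],o['tool_rot'],o['qpos'],o['force'])
E
```

```text
0.15 [ 0.19552853 -0.61951792  0.24072063] [-1.79919457e+02  5.95634193e-03  1.75226592e+01] [73.28594288 18.4305053  -4.01431263 83.15637096  1.29578054 78.5389144
 -3.25973988] [ 0.29228372 -0.11344023 -0.26980492]invalid input
```

```bash
python3 -m crank '[{"x":0.05,"y":-0.042,"z":0,"turn":-0.17},{"x":0.1,"y":-0.084,"z":0,"turn":-0.34},{"x":0.146,"y":-0.122,"z":0,"turn":-0.51},{"x":0.192,"y":-0.16,"z":0,"turn":-0.68},{"x":0.238,"y":-0.2,"z":0,"turn":-0.85},{"x":0.284,"y":-0.24,"z":0,"turn":-1.02},{"x":0.33,"y":-0.278,"z":0,"turn":-1.15},{"x":0.376,"y":-0.316,"z":0,"turn":-1.265},{"x":0.422,"y":-0.354,"z":0,"turn":-1.265},{"x":0.468,"y":-0.393,"z":0,"turn":-1.265},{"x":0.514,"y":-0.432,"z":0,"turn":-1.265},{"x":0.56,"y":-0.47,"z":0,"turn":-1.265}]' 0.06 30
python3 - <<'E'
from cell import env
o=env.get_obs();print(o['time_s'],o['tool_pos'],o['tool_rot'],o['qpos'],o['force'])
E
```

```text
time_s: 1.65
tool_pos: [0.5889, -0.0017, 0.2415]
tool_rot: [180.0, 0.0, 90.0]
force: [0.1, -0.4, 0.3]
grip_width: 0.06
grasp_force: 0.0
1.65 [ 0.58888397 -0.00167508  0.24146875] [1.79993689e+02 2.90977564e-02 8.99660703e+01] [ 31.99305534  14.84166513 -40.71076562  91.05782509   9.8738305
  77.76059602  -9.90588709] [ 0.07040301 -0.41109786  0.25925014]
```

```bash
python3 -m crank '[{"x":0.038,"y":0.025,"z":0,"turn":0},{"x":0.077,"y":0.049,"z":0,"turn":0},{"x":0.077,"y":0.049,"z":0,"turn":0},{"x":0.077,"y":0.049,"z":0,"turn":0}]'
python3 - <<'E'
from cell import env,imaging
import cv2,pickle
o=env.get_obs();print(o['time_s'],o['tool_pos'],o['tool_rot'])
c=imaging.get_calibration('wrist');im=imaging.read_camera('wrist')
pickle.dump((c,im),open('pics/w1.pkl','wb'));cv2.imwrite('pics/w1.png',im[:,:,::-1]);print(c)
E
```

```text
time_s: 2.15
tool_pos: [0.6369, 0.0732, 0.241]
tool_rot: [-179.9, 0.1, 90.0]
force: [-0.7, -0.7, -0.6]
grip_width: 0.0599
grasp_force: 0.0
2.15 [0.63689673 0.07322127 0.24095297] [-1.79935618e+02  5.17864381e-02  8.99941799e+01]
{'camera_matrix': array([[345.48701447,   0.        , 321.98070397],
       [  0.        , 345.48701447, 238.21686478],
       [  0.        ,   0.        ,   1.        ]]), 'position': array([0.63675089, 0.1468689 , 0.38441562]), 'attitude': array([-1.53438420e+01,  1.52333694e-02,  2.46087198e-03])}
```

View pics/w1.png

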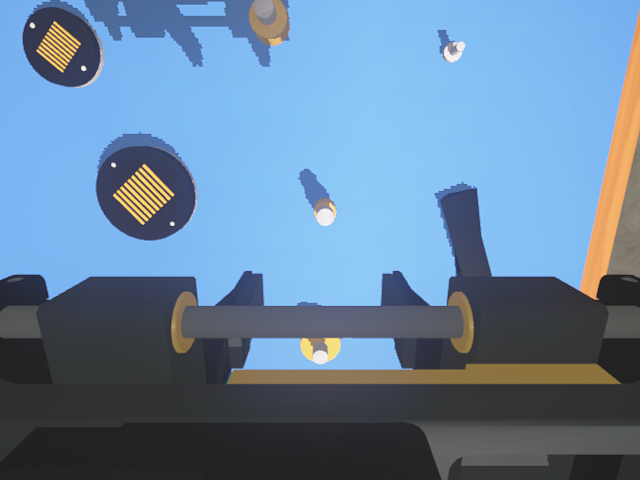

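The wrist view shows the small weight's knob at (325,216), the large weight beyond at (320,350), the largest stack at (146,192), the medium stack at (62,47) and the medium weight at (268,20). I'll measure the small weight and the stacks in this picture.

```bash
cat > wm.py <<'E'
from h import *
import pickle,sys
np.set_printoptions(precision=4,suppress=True)
def fit1(c,im,px,cyl,x0,z=0.0):
    m=mask(im);ce,ar=blob(m,px)
    fn=lambda p:cen(c,np.r_[p-1,z],cyl)[0]-ce
    x=np.array(x0)+1
    for st in(5e-3,1e-3,1e-3): x=(r:=least_squares(fn,x,diff_step=st)).x
    return x-1,ce,int(ar),round(cen(c,np.r_[x-1,z],cyl)[1])
def topcyl(k): return [(S[k][0],S[k][1]-.5,S[k][1])]
E
python3 - <<'E'
from wm import *
c,im=pickle.load(open('pics/w1.pkl','rb'))
print(fit1(c,im,(325,214),wcyl('small'),[.638,.075]))
print(fit1(c,im,(146,192),scyl('largest'),[.446,.094]))
print(fit1(c,im,(62,47),scyl('medium'),[.383,.233]))
h=cv2.cvtColor(im,cv2.COLOR_RGB2HSV)
for u,v in((190,222),(100,160),(120,150),(105,145),(155,145),(185,160),(330,220)):print(u,v,h[v,u])
E
```

```text
(array([0.6837, 0.0674]), array([365.8696, 220.2138]), 18739, 560)
(array([0.4466, 0.0942]), array([145.1502, 192.4059]), 7098, 7605)
(array([0.3835, 0.2367]), array([62.8119, 47.0665]), 4902, 5101)
190 222 [104 120 243]
100 160 [109 131 160]
120 150 [113 106  94]
105 145 [105 124 243]
155 145 [109 132 168]
185 160 [105 122 243]
330 220 [  0   4 240]
```

```bash
sed -i 's/(h\[...,1\]>110))/(h[...,1]>75)\&(h[...,2]>125))/' h.py; grep -n 125 h.py
python3 - <<'E'
from wm import *
c,im=pickle.load(open('pics/w1.pkl','rb'))
print(fit1(c,im,(325,214),wcyl('small'),[.638,.075]))
print(fit1(c,im,(146,192),scyl('largest'),[.446,.094]))
print(fit1(c,im,(62,47),scyl('medium'),[.383,.233]))
E
python3 m.py
```

```text
28:    return (~((h[...,0]>102)&(h[...,0]<125)&(h[...,1]>75)&(h[...,2]>125))).astype(np.uint8)
(array([0.6396, 0.0767]), array([324.699 , 211.5149]), 505, 515)
(array([0.4478, 0.0948]), array([146.1748, 191.8583]), 7425, 7608)
(array([0.3834, 0.2365]), array([62.7235, 47.2926]), 4972, 5099)
w small [0.6318 0.0844 0.0091] r 0.637 res [-0.4192 -1.5226  1.6224  0.1804] area [(245, 135), (230, 250)]
w medium [0.5819 0.2618 0.0078] r 0.638 res [-0.4034 -1.4787  1.3093  0.1401] area [(417, 292), (482, 504)]
w large [ 0.6288 -0.0761  0.0061] r 0.633 res [-0.2131 -0.8987  1.0554  0.1028] area [(651, 466), (402, 402)]
w largest [ 0.457  -0.062   0.0325] r 0.461 res [-0.5216 -3.9088  4.4113  0.2506] area [(928, 724), (1219, 603)]
s small [0.4951 0.4074 0.0055] r 0.641 res [-0.3868 -1.5544  1.1787  0.0866] area [(672, 601), (1054, 1125)]
s medium [0.3814 0.2363 0.0037] r 0.449 res [-0.1307 -1.0551  0.9105  0.0341] area [(968, 919), (1081, 1122)]
s large [ 0.4721 -0.4356 -0.1163] r 0.642 res [  1.8674  14.4177 -19.772   -0.4442] area [(1784, 1238), (970, 525)]
s largest [0.4446 0.0972 0.0055] r 0.455 res [-0.1576 -1.0324  1.024   0.0561] area [(2061, 1904), (1564, 1634)]
```

```bash
python3 -m crank '[{"x":0.0035,"y":0.0027,"z":0.05,"turn":0},{"x":0.0035,"y":0.0027,"z":0.1,"turn":0},{"x":0.0035,"y":0.0027,"z":0.14,"turn":0},{"x":0.0035,"y":0.0027,"z":0.14,"turn":0},{"x":0.0035,"y":0.0027,"z":0.14,"turn":0}]'
cat > snap.py <<'E'
from cell import env,imaging
import cv2,pickle,sys
n=sys.argv[1];o=env.get_obs();print(o['time_s'],o['tool_pos'],o['tool_rot'])
c=imaging.get_calibration('wrist');im=imaging.read_camera('wrist')
pickle.dump((c,im),open(f'pics/{n}.pkl','wb'));cv2.imwrite(f'pics/{n}.png',im[:,:,::-1])
E
python3 snap.py w2; python3 - <<'E'
from wm import *
c,im=pickle.load(open('pics/w2.pkl','rb'))
p=proj(c,[[.6396,.0767,.03]])[0];print(p,fit1(c,im,p,wcyl('small'),[.6396,.0767]))
E
```

```text
time_s: 2.82
tool_pos: [0.6409, 0.0766, 0.1035]
tool_rot: [179.9, 0.0, 89.9]
force: [-0.4, -0.1, 0.7]
grip_width: 0.06
grasp_force: 0.0
2.825 [0.64090447 0.07657996 0.10350891] [1.79858053e+02 1.13525532e-02 8.99134928e+01]
[319.8171 258.6539] (array([0.6251, 0.0419]), array([299.25, 303.6 ]), 20, 1665)
```

View pics/w2.png

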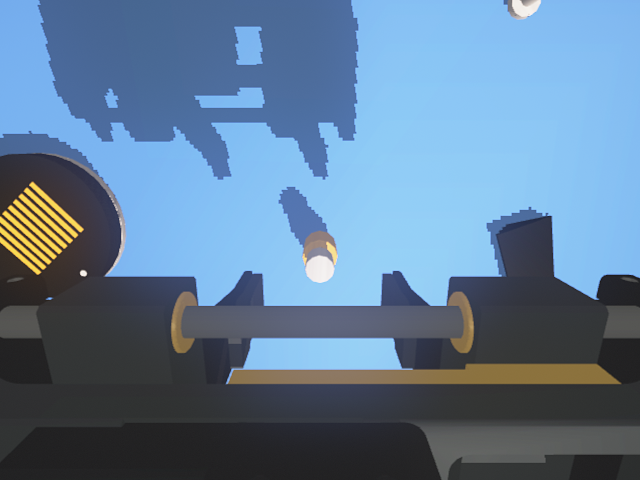

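The knob is at (320,268), centred between the fingers. I'll check the match numerically.

```bash
cat >> wm.py <<'E'
def knob(c,im,guess,ztop=.05):
    """world xy of knob top (z=ztop) from bright grey pixels near the expected place; knob silhouette"""
    h=cv2.cvtColor(im,cv2.COLOR_RGB2HSV)
    m=((h[...,1]<45)&(h[...,2]>140)).astype(np.uint8)
    p=proj(c,[[*guess,ztop-.009]])[0];ce,ar=blob(m,p)
    fn=lambda q:cen(c,np.r_[q-1,ztop-.05],[(9,32,50)])[0]-ce
    x=np.array(guess)+1
    for st in(5e-3,1e-3,1e-3): x=least_squares(fn,x,diff_step=st).x
    return x-1,ce,int(ar),round(cen(c,np.r_[x-1,ztop-.05],[(9,32,50)])[1])
E
python3 - <<'E'
from wm import *
for n in('w1','w2'):
    c,im=pickle.load(open(f'pics/{n}.pkl','rb'))
    print(knob(c,im,[.6396,.0767]))
# height from two places
C=[];
c1,i1=pickle.load(open('pics/w1.pkl','rb'));c2,i2=pickle.load(open('pics/w2.pkl','rb'))
q=[knob(c1,i1,[.6396,.0767])[1],knob(c2,i2,[.6396,.0767])[1]]
f=lambda p:np.concatenate([cen(c,p-1,[(9,32,50)])[0]-k for c,k in zip((c1,c2),q)])
r=least_squares(f,[1.64,1.077,1.],diff_step=2e-3);print(r.x-1,r.fun)
E
```

```text
(array([0.6389, 0.0797]), array([324.1887, 212.69  ]), 371, 311)
(array([0.6392, 0.077 ]), array([319.1819, 264.5065]), 841, 887)
[0.6392 0.0827 0.0158] [ 0.4155  0.0425 -0.2505 -0.0248]
```

```bash
python3 -m crank '[{"x":0,"y":-0.0015,"z":0.03,"turn":0},{"x":0,"y":-0.0015,"z":0.045,"turn":0},{"x":0,"y":-0.0015,"z":0.053,"turn":0},{"x":0,"y":-0.0015,"z":0.053,"turn":0}]'
python3 -m crank '[{"x":0,"y":0,"z":0,"turn":0},{"x":0,"y":0,"z":0,"turn":0},{"x":0,"y":0,"z":0,"turn":0},{"x":0,"y":0,"z":0,"turn":0},{"x":0,"y":0,"z":0,"turn":0}]' 0.0 25
```

```text
time_s: 3.38
tool_pos: [0.6385, 0.0774, 0.0487]
tool_rot: [180.0, 0.0, 90.0]
force: [-0.4, -0.3, 0.7]
grip_width: 0.0598
grasp_force: 0.0
time_s: 4.0
tool_pos: [0.6385, 0.0774, 0.0486]
tool_rot: [180.0, 0.0, 90.0]
force: [0.3, -0.0, 0.8]
grip_width: 0.0181
grasp_force: 2.0
```

```bash
python3 -m crank '[{"x":0,"y":0,"z":0,"turn":0},{"x":0,"y":0,"z":-0.01,"turn":0},{"x":0,"y":0,"z":-0.05,"turn":0},{"x":0.02,"y":-0.01,"z":-0.1,"turn":0},{"x":0.06,"y":-0.03,"z":-0.12,"turn":0},{"x":0.1,"y":-0.055,"z":-0.12,"turn":0},{"x":0.14,"y":-0.08,"z":-0.12,"turn":0},{"x":0.18,"y":-0.105,"z":-0.12,"turn":0},{"x":0.22,"y":-0.13,"z":-0.12,"turn":0},{"x":0.25,"y":-0.141,"z":-0.12,"turn":0},{"x":0.25,"y":-0.141,"z":-0.12,"turn":0},{"x":0.25,"y":-0.141,"z":-0.12,"turn":0}]'
python3 snap.py w3; python3 - <<'E'
from wm import *
c,im=pickle.load(open('pics/w3.pkl','rb'))
p=proj(c,[[.498,.402,.012]])[0];print(p,fit1(c,im,p,scyl('small'),[.498,.402]))
E
```

```text
time_s: 5.5
tool_pos: [0.4978, 0.3266, 0.1686]
tool_rot: [180.0, 0.1, 90.0]
force: [-0.0, -1.7, -1.6]
grip_width: 0.0171
grasp_force: 25.0
5.5 [0.49781949 0.32655281 0.16861637] [1.79977880e+02 6.36378621e-02 8.99714118e+01]
[322.143  141.1444] (array([0.498 , 0.4069]), array([322.1986, 133.8246]), 3358, 3482)
```

View pics/w3.png

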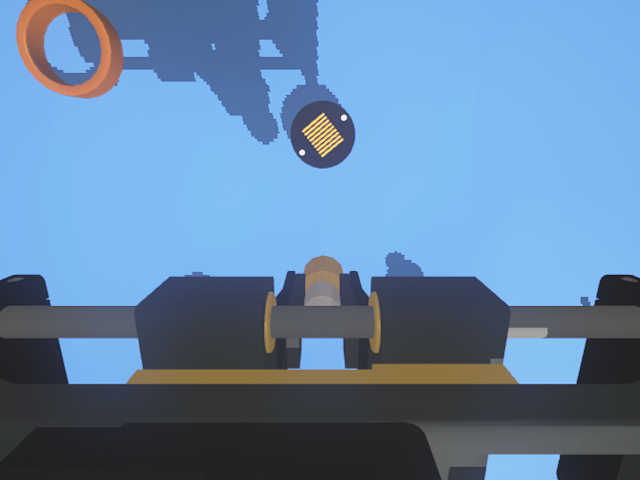

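The wrist view shows the small stack at (322,134) and the weight held upright at (322,280). I'll move closer and measure again.

```bash
python3 -m crank '[{"x":0.02,"y":0,"z":0.03,"turn":0},{"x":0.04,"y":0,"z":0.055,"turn":0},{"x":0.04,"y":0,"z":0.055,"turn":0},{"x":0.04,"y":0,"z":0.055,"turn":0}]'
python3 snap.py w4; python3 - <<'E'
from wm import *
c,im=pickle.load(open('pics/w4.pkl','rb'))
p=proj(c,[[.498,.406,.012]])[0];print(p,fit1(c,im,p,scyl('small'),[.498,.402]))
c1,i1=pickle.load(open('pics/w3.pkl','rb'))
q=[fit1(a,b,proj(a,[[.498,.406,.012]])[0],scyl('small'),[.498,.402])[1] for a,b in((c,im),(c1,i1))]
f=lambda p:np.concatenate([cen(a,p-1,scyl('small'))[0]-k for a,k in zip((c,c1),q)])
r=least_squares(f,[1.5,1.4,1.],diff_step=2e-3);print(r.x-1,r.fun)
E
```

```text
time_s: 6.05
tool_pos: [0.4985, 0.3661, 0.114]
tool_rot: [180.0, 0.0, 89.9]
force: [0.5, 0.1, -1.8]
grip_width: 0.0171
grasp_force: 25.0
6.05 [0.49851423 0.36613233 0.11403065] [1.79962841e+02 3.57569081e-02 8.98938128e+01]
[321.1946 192.747 ] (array([0.498 , 0.4068]), array([321.1502, 192.6084]), 4502, 4668)
[0.498  0.4069 0.0007] [ 0.0271  0.0009 -0.0363 -0.0013]
```

```bash
python3 -m crank '[{"x":0.02,"y":0,"z":0.01,"turn":0},{"x":0.0407,"y":-0.0005,"z":0.02,"turn":0},{"x":0.0407,"y":-0.0005,"z":0.032,"turn":0},{"x":0.0407,"y":-0.0005,"z":0.038,"turn":0},{"x":0.0407,"y":-0.0005,"z":0.039,"turn":0},{"x":0.0407,"y":-0.0005,"z":0.04,"turn":0},{"x":0.0407,"y":-0.0005,"z":0.04,"turn":0}]'
```

```text
time_s: 6.98
tool_pos: [0.4972, 0.4079, 0.0739]
tool_rot: [180.0, -0.0, 90.0]
force: [-0.4, -0.2, -1.2]
grip_width: 0.0172
grasp_force: 25.0
```

```bash
python3 -m crank '[{"x":0,"y":0,"z":0.0007,"turn":0},{"x":0,"y":0,"z":0.001,"turn":0},{"x":0,"y":0,"z":0.001,"turn":0}]'
```

```text
time_s: 7.35
tool_pos: [0.4969, 0.4082, 0.0726]
tool_rot: [180.0, 0.0, 90.0]
force: [-0.3, 0.4, -0.8]
grip_width: 0.017
grasp_force: 25.0
```

```bash
python3 -m crank '[{"x":-0.001,"y":0.0005,"z":0.0005,"turn":0},{"x":-0.001,"y":0.0005,"z":0.0005,"turn":0},{"x":-0.001,"y":0.0005,"z":0.0005,"turn":0}]'
```

```text
time_s: 7.72
tool_pos: [0.4971, 0.4078, 0.0725]
tool_rot: [180.0, -0.1, 90.0]
force: [-1.6, 1.2, 2.5]
grip_width: 0.0172
grasp_force: 25.0
```

Contact is made. I'll release and rise.

```bash
python3 -m crank '[{"x":0,"y":0,"z":0,"turn":0},{"x":0,"y":0,"z":0,"turn":0},{"x":0,"y":0,"z":0,"turn":0},{"x":0,"y":0,"z":0,"turn":0},{"x":0,"y":0,"z":-0.02,"turn":0},{"x":0,"y":0,"z":-0.06,"turn":0},{"x":-0.04,"y":0,"z":-0.1,"turn":0},{"x":-0.08,"y":0,"z":-0.12,"turn":0},{"x":-0.08,"y":0,"z":-0.12,"turn":0},{"x":-0.08,"y":0,"z":-0.12,"turn":0}]' 0.06
python3 snap.py w5; python3 - <<'E'
from wm import *
c,im=pickle.load(open('pics/w5.pkl','rb'))
print(knob(c,im,[.498,.407],.074))
E
```

```text
time_s: 8.98
tool_pos: [0.4972, 0.3278, 0.1928]
tool_rot: [180.0, -0.0, 90.0]
force: [0.2, -0.3, 0.2]
grip_width: 0.0601
grasp_force: 0.0
8.975 [0.49723112 0.32777145 0.19279654] [ 1.79950917e+02 -4.49467866e-02  9.00104208e+01]
(array([0.4975, 0.4078]), array([322.3049, 134.4861]), 469, 505)
```

View pics/w5.png

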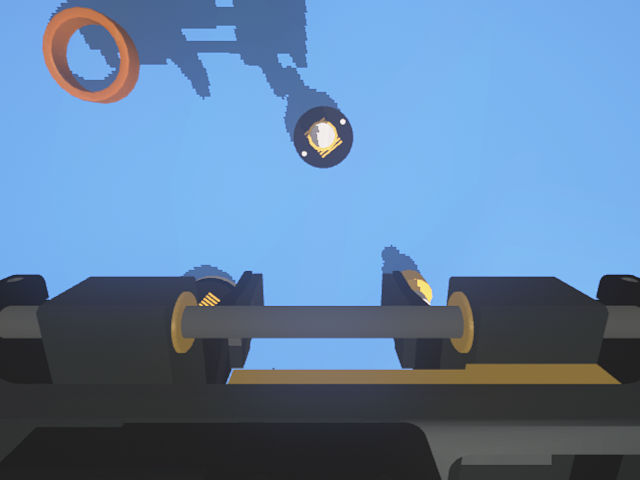

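The small weight stands upright and centred, within about 1 mm. Next is the medium weight, near (0.586, 0.257).

```bash
python3 -m crank '[{"x":-0.05,"y":0.033,"z":0,"turn":0},{"x":-0.1,"y":0.066,"z":0.02,"turn":0},{"x":-0.133,"y":0.088,"z":0.04,"turn":0},{"x":-0.133,"y":0.088,"z":0.06,"turn":0},{"x":-0.133,"y":0.088,"z":0.06,"turn":0},{"x":-0.133,"y":0.088,"z":0.06,"turn":0}]'
python3 snap.py w6; python3 - <<'E'
from wm import *
c,im=pickle.load(open('pics/w6.pkl','rb'))
g=[.5857,.257];p=proj(c,[[*g,.03]])[0];print(p)
print(knob(c,im,g),fit1(c,im,p,wcyl('medium'),g))
E
```

```text
time_s: 9.78
tool_pos: [0.5845, 0.197, 0.1326]
tool_rot: [180.0, -0.1, 90.2]
force: [1.1, 0.1, 0.3]
grip_width: 0.0597
grasp_force: 0.0
9.775 [0.58454474 0.19696513 0.13257748] [ 1.79998260e+02 -7.85522857e-02  9.02238428e+01]
[324.0669 164.0391]
(array([0.5867, 0.2588]), array([325.8081, 162.6129]), 589, 643) (array([0.5868, 0.2587]), array([325.6547, 160.7123]), 2065, 2088)
```

```bash
python3 -m crank '[{"x":0.04,"y":0.002,"z":0,"turn":0},{"x":0.062,"y":0.002,"z":0.02,"turn":0},{"x":0.062,"y":0.002,"z":0.05,"turn":0},{"x":0.062,"y":0.002,"z":0.075,"turn":0},{"x":0.062,"y":0.002,"z":0.084,"turn":0},{"x":0.062,"y":0.002,"z":0.084,"turn":0},{"x":0.062,"y":0.002,"z":0.084,"turn":0}]'
python3 -m crank '[{"x":0,"y":0,"z":0,"turn":0},{"x":0,"y":0,"z":0,"turn":0},{"x":0,"y":0,"z":0,"turn":0},{"x":0,"y":0,"z":0,"turn":0},{"x":0,"y":0,"z":0,"turn":0},{"x":0,"y":0,"z":0,"turn":0}]' 0.0 25
```

```text
time_s: 10.7
tool_pos: [0.5882, 0.2568, 0.0496]
tool_rot: [179.9, -0.0, 90.0]
force: [0.2, -0.2, -0.3]
grip_width: 0.0597
grasp_force: 0.0
time_s: 11.45
tool_pos: [0.5872, 0.2561, 0.0479]
tool_rot: [-180.0, 0.0, 90.0]
force: [-1.0, 1.0, 0.7]
grip_width: 0.0175
grasp_force: 25.0
```

```bash
python3 -m crank '[{"x":0,"y":0,"z":-0.01,"turn":0},{"x":0,"y":0,"z":-0.05,"turn":0},{"x":-0.01,"y":-0.02,"z":-0.1,"turn":0},{"x":-0.03,"y":-0.06,"z":-0.1,"turn":0},{"x":-0.05,"y":-0.1,"z":-0.1,"turn":0},{"x":-0.07,"y":-0.14,"z":-0.1,"turn":0},{"x":-0.08,"y":-0.165,"z":-0.1,"turn":0},{"x":-0.08,"y":-0.165,"z":-0.1,"turn":0},{"x":-0.08,"y":-0.165,"z":-0.1,"turn":0}]'
python3 snap.py w7; python3 - <<'E'
from wm import *
c,im=pickle.load(open('pics/w7.pkl','rb'))
g=[.3834,.2365];p=proj(c,[[*g,.008]])[0]
print(p,fit1(c,im,p,scyl('medium'),g))
E
```

```text
time_s: 12.58
tool_pos: [0.4232, 0.1764, 0.1487]
tool_rot: [179.9, -0.0, 90.0]
force: [1.0, 0.8, -1.3]
grip_width: 0.0172
grasp_force: 25.0
12.575 [0.42315493 0.17643032 0.14865171] [ 1.79892522e+02 -2.17101081e-03  9.00110687e+01]
[272.2512 161.0938] (array([0.3833, 0.2363]), array([270.8352, 160.2778]), 5929, 6125)
```

View pics/w7.png

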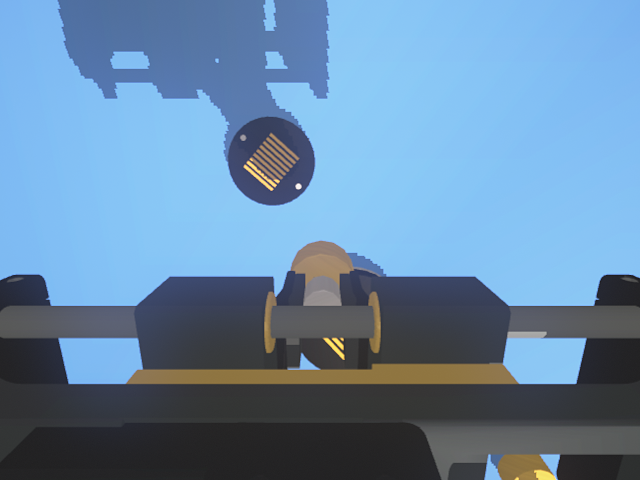

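The medium stack is at (270,160) and the weight is upright in the jaws. I'll place it with the 2 mm grasp offset allowed for.

```bash
python3 -m crank '[{"x":0.03,"y":-0.02,"z":0,"turn":0},{"x":0.058,"y":-0.0395,"z":0,"turn":0},{"x":0.058,"y":-0.0395,"z":0.03,"turn":0},{"x":0.058,"y":-0.0395,"z":0.06,"turn":0},{"x":0.058,"y":-0.0395,"z":0.075,"turn":0},{"x":0.058,"y":-0.0395,"z":0.08,"turn":0},{"x":0.058,"y":-0.0395,"z":0.082,"turn":0},{"x":0.058,"y":-0.0395,"z":0.082,"turn":0},{"x":0.058,"y":-0.0395,"z":0.082,"turn":0}]'
```

```text
time_s: 13.75
tool_pos: [0.3835, 0.2343, 0.0667]
tool_rot: [179.9, -0.0, 90.0]
force: [-0.3, -0.2, -2.3]
grip_width: 0.017
grasp_force: 25.0
```

```bash
python3 -m crank '[{"x":0,"y":0,"z":0.0007,"turn":0},{"x":0,"y":0,"z":0.0012,"turn":0},{"x":0,"y":0,"z":0.0012,"turn":0}]'
```

```text
time_s: 14.12
tool_pos: [0.3829, 0.234, 0.0648]
tool_rot: [180.0, 0.0, 90.0]
force: [0.4, -0.1, -2.9]
grip_width: 0.0173
grasp_force: 25.0
```

```bash
python3 -m crank '[{"x":0,"y":0.0003,"z":0.0006,"turn":0},{"x":0,"y":0.0003,"z":0.0009,"turn":0},{"x":0,"y":0.0003,"z":0.0009,"turn":0}]'
```

```text
time_s: 14.5
tool_pos: [0.3832, 0.2341, 0.0639]
tool_rot: [-180.0, 0.0, 90.0]
force: [0.6, 0.6, -2.6]
grip_width: 0.017
grasp_force: 25.0
```

```bash
python3 -m crank '[{"x":0,"y":0,"z":0.0004,"turn":0},{"x":0,"y":0,"z":0.0006,"turn":0},{"x":0,"y":0,"z":0.0006,"turn":0}]'
```

```text
time_s: 14.88
tool_pos: [0.3832, 0.2342, 0.0638]
tool_rot: [-180.0, 0.0, 90.0]
force: [-2.8, -1.0, 5.5]
grip_width: 0.0172
grasp_force: 25.0
```

```bash
python3 -m crank '[{"x":0,"y":0,"z":-0.0004,"turn":0},{"x":0,"y":0,"z":-0.0004,"turn":0},{"x":0,"y":0,"z":-0.0004,"turn":0},{"x":0,"y":0,"z":-0.0004,"turn":0},{"x":0,"y":0,"z":-0.02,"turn":0},{"x":0,"y":0,"z":-0.06,"turn":0},{"x":-0.03,"y":0.03,"z":-0.09,"turn":0},{"x":-0.07,"y":0.06,"z":-0.1,"turn":0},{"x":-0.07,"y":0.06,"z":-0.1,"turn":0},{"x":-0.07,"y":0.06,"z":-0.1,"turn":0}]' 0.06
python3 snap.py w8; python3 - <<'E'
from wm import *
c,im=pickle.load(open('pics/w8.pkl','rb'))
print(knob(c,im,[.3833,.2363],.066))
E
```

```text
time_s: 16.12
tool_pos: [0.4426, 0.1646, 0.163]
tool_rot: [-179.9, -0.0, 90.0]
force: [-0.0, 1.1, -0.1]
grip_width: 0.0599
grasp_force: 0.0
16.125 [0.44259623 0.16456737 0.16295758] [-1.79942519e+02 -2.32126586e-02  9.00032342e+01]
(array([0.3826, 0.2367]), array([235.466 , 145.7454]), 648, 715)
```

The medium weight is within 1 mm of its stack centre. Now the large weight.

```bash
python3 -m crank '[{"x":-0.04,"y":0.025,"z":0,"turn":0},{"x":-0.09,"y":0.055,"z":0,"turn":0},{"x":-0.14,"y":0.085,"z":0,"turn":0},{"x":-0.19,"y":0.115,"z":0,"turn":0},{"x":-0.24,"y":0.145,"z":0,"turn":0},{"x":-0.28,"y":0.175,"z":0.01,"turn":0},{"x":-0.308,"y":0.19,"z":0.03,"turn":0},{"x":-0.308,"y":0.19,"z":0.03,"turn":0},{"x":-0.308,"y":0.19,"z":0.03,"turn":0},{"x":-0.308,"y":0.19,"z":0.03,"turn":0}]'
python3 snap.py w9; python3 - <<'E'
from wm import *
c,im=pickle.load(open('pics/w9.pkl','rb'))
g=[.6328,-.081];p=proj(c,[[*g,.03]])[0];print(p)
print(knob(c,im,g),fit1(c,im,p,wcyl('large'),g))
E
```

```text
time_s: 17.42
tool_pos: [0.6334, -0.1414, 0.1343]
tool_rot: [179.9, -0.0, 90.2]
force: [-0.6, -0.4, -0.5]
grip_width: 0.0598
grasp_force: 0.0
17.425 [ 0.63340606 -0.1414082   0.13428459] [ 1.79938151e+02 -1.86182315e-02  9.01820735e+01]
[321.3233 163.1475]
(array([ 0.634 , -0.0812]), array([323.1887, 164.7707]), 567, 634) (array([ 0.6341, -0.0813]), array([323.0815, 162.375 ]), 3621, 3643)
```

```bash
python3 -m crank '[{"x":0.04,"y":0,"z":0,"turn":0},{"x":0.0605,"y":0.0005,"z":0.02,"turn":0},{"x":0.0605,"y":0.0005,"z":0.05,"turn":0},{"x":0.0605,"y":0.0005,"z":0.075,"turn":0},{"x":0.0605,"y":0.0005,"z":0.085,"turn":0},{"x":0.0605,"y":0.0005,"z":0.085,"turn":0},{"x":0.0605,"y":0.0005,"z":0.085,"turn":0}]'
```

```text
time_s: 18.35
tool_pos: [0.6346, -0.0833, 0.0498]
tool_rot: [179.9, 0.0, 90.0]
force: [1.5, -0.4, -0.0]
grip_width: 0.0602
grasp_force: 0.0
```

Shift by 2 mm, then grip at 35 N for the heavier weight.

```bash
python3 -m crank '[{"x":0.002,"y":0,"z":0.001,"turn":0},{"x":0.002,"y":0,"z":0.001,"turn":0}]'
python3 -m crank '[{"x":0,"y":0,"z":0,"turn":0},{"x":0,"y":0,"z":0,"turn":0},{"x":0,"y":0,"z":0,"turn":0},{"x":0,"y":0,"z":0,"turn":0},{"x":0,"y":0,"z":0,"turn":0},{"x":0,"y":0,"z":0,"turn":0}]' 0.0 35
```

```text
time_s: 18.6
tool_pos: [0.634, -0.0811, 0.0479]
tool_rot: [180.0, 0.0, 90.0]
force: [0.1, -0.7, 0.9]
grip_width: 0.0603
grasp_force: 0.0
time_s: 19.35
tool_pos: [0.6341, -0.0814, 0.0474]
tool_rot: [179.9, -0.0, 90.0]
force: [2.0, 0.2, -1.6]
grip_width: 0.0173
grasp_force: 35.5
```

```bash
python3 -m crank '[{"x":0,"y":0,"z":-0.01,"turn":0},{"x":0,"y":0,"z":-0.06,"turn":0},{"x":-0.01,"y":0,"z":-0.12,"turn":0},{"x":-0.05,"y":-0.015,"z":-0.12,"turn":0},{"x":-0.1,"y":-0.032,"z":-0.12,"turn":0},{"x":-0.15,"y":-0.049,"z":-0.12,"turn":0},{"x":-0.2,"y":-0.066,"z":-0.12,"turn":0},{"x":-0.25,"y":-0.083,"z":-0.12,"turn":0},{"x":-0.3,"y":-0.1,"z":-0.12,"turn":0},{"x":-0.345,"y":-0.117,"z":-0.12,"turn":0},{"x":-0.385,"y":-0.131,"z":-0.12,"turn":0},{"x":-0.385,"y":-0.131,"z":-0.12,"turn":0}]'
python3 -m crank '[{"x":0,"y":0,"z":0.01,"turn":0},{"x":0,"y":0,"z":0.01,"turn":0}]'
python3 snap.py w10; python3 - <<'E'
from wm import *
c,im=pickle.load(open('pics/w10.pkl','rb'))
g=[.5034,-.4];p=proj(c,[[*g,.014]])[0]
print(p,fit1(c,im,p,scyl('large'),g))
E
```

```text
time_s: 20.85
tool_pos: [0.4978, -0.4719, 0.166]
tool_rot: [-179.8, 0.1, 89.5]
force: [0.2, 0.0, -4.9]
grip_width: 0.0169
grasp_force: 35.5
time_s: 21.1
tool_pos: [0.5028, -0.4637, 0.1556]
tool_rot: [-179.9, -0.2, 90.2]
force: [-0.3, 0.2, -5.0]
grip_width: 0.0169
grasp_force: 35.9
21.1 [ 0.50284718 -0.46372275  0.15555314] [-179.88240608   -0.18687866   90.15879027]
[323.2887 157.016 ] (array([ 0.5057, -0.4026]), array([326.2868, 158.826 ]), 9429, 9663)
```

View pics/w10.png

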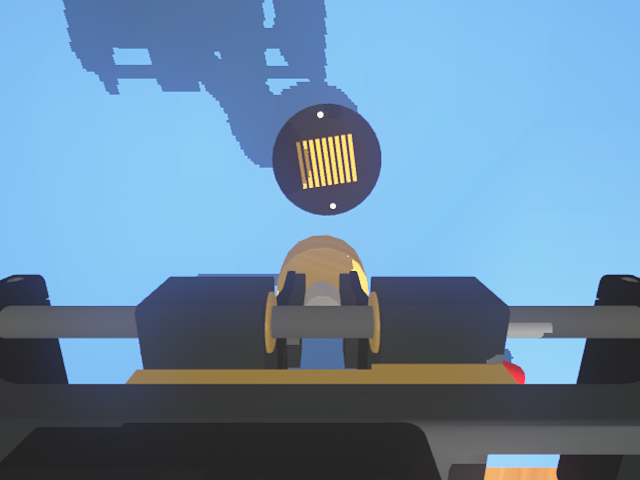

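The large stack is at (326,159). The arm was still settling, so I'll let it rest and measure again.

```bash
python3 -m crank '[{"x":0,"y":0,"z":0,"turn":0},{"x":0,"y":0,"z":0,"turn":0},{"x":0,"y":0,"z":0,"turn":0},{"x":0,"y":0,"z":0,"turn":0}]'
python3 snap.py w11; python3 - <<'E'
from wm import *
c,im=pickle.load(open('pics/w11.pkl','rb'))
g=[.5034,-.4];p=proj(c,[[*g,.014]])[0]
print(p,fit1(c,im,p,scyl('large'),g))
E
```

```text
time_s: 21.65
tool_pos: [0.5027, -0.4664, 0.1575]
tool_rot: [180.0, 0.0, 90.0]
force: [-0.6, 1.0, -5.0]
grip_width: 0.0168
grasp_force: 35.9
21.65 [ 0.50270909 -0.46642743  0.15751437] [1.79995062e+02 1.60634333e-02 8.99988948e+01]
[322.8753 152.821 ] (array([ 0.5056, -0.4026]), array([325.8357, 154.4216]), 9392, 9633)
```

```bash
python3 -m crank '[{"x":0.03,"y":0.002,"z":0,"turn":0},{"x":0.0638,"y":0.0029,"z":0,"turn":0},{"x":0.0638,"y":0.0029,"z":0.03,"turn":0},{"x":0.0638,"y":0.0029,"z":0.06,"turn":0},{"x":0.0638,"y":0.0029,"z":0.073,"turn":0},{"x":0.0638,"y":0.0029,"z":0.077,"turn":0},{"x":0.0638,"y":0.0029,"z":0.079,"turn":0},{"x":0.0638,"y":0.0029,"z":0.079,"turn":0},{"x":0.0638,"y":0.0029,"z":0.079,"turn":0}]'
```

```text
time_s: 22.82
tool_pos: [0.506, -0.4029, 0.0792]
tool_rot: [179.9, 0.1, 90.0]
force: [1.0, 0.4, -5.0]
grip_width: 0.0169
grasp_force: 35.5
```

```bash
python3 -m crank '[{"x":0,"y":0,"z":0.0007,"turn":0},{"x":0,"y":0,"z":0.0012,"turn":0},{"x":0,"y":0,"z":0.0012,"turn":0}]'
```

```text
time_s: 23.2
tool_pos: [0.5055, -0.4026, 0.0771]
tool_rot: [-180.0, 0.0, 90.0]
force: [0.4, 0.6, -5.5]
grip_width: 0.017
grasp_force: 35.5
```

```bash
python3 -m crank '[{"x":0,"y":0,"z":0.0006,"turn":0},{"x":0,"y":0,"z":0.0009,"turn":0},{"x":0,"y":0,"z":0.0009,"turn":0}]'; python3 -m crank '[{"x":0,"y":0,"z":0.0004,"turn":0},{"x":0,"y":0,"z":0.0004,"turn":0}]'
```

```text
time_s: 23.58
tool_pos: [0.5055, -0.4025, 0.0762]
tool_rot: [-180.0, -0.0, 90.0]
force: [0.4, -0.9, -5.3]
grip_width: 0.0166
grasp_force: 35.5
time_s: 23.82
tool_pos: [0.5055, -0.4026, 0.0758]
tool_rot: [-180.0, 0.0, 90.0]
force: [0.2, 0.4, -5.4]
grip_width: 0.0168
grasp_force: 35.5
```

```bash
python3 -m crank '[{"x":0,"y":0,"z":0.0004,"turn":0},{"x":0,"y":0,"z":0.0006,"turn":0},{"x":0,"y":0,"z":0.0006,"turn":0}]'
```

```text
time_s: 24.2
tool_pos: [0.5056, -0.4026, 0.0754]
tool_rot: [180.0, 0.0, 90.0]
force: [-0.4, 1.3, -5.1]
grip_width: 0.017
grasp_force: 35.5
```

```bash
python3 -m crank '[{"x":0,"y":0,"z":0.0004,"turn":0},{"x":0,"y":0,"z":0.0006,"turn":0},{"x":0,"y":0,"z":0.0006,"turn":0}]'
```

```text
time_s: 24.58
tool_pos: [0.5057, -0.4026, 0.0753]
tool_rot: [180.0, 0.0, 90.0]
force: [-1.6, 1.6, 2.1]
grip_width: 0.0172
grasp_force: 35.0
```

Contact again. I'll release, rise and check.

```bash
python3 -m crank '[{"x":0,"y":0,"z":0,"turn":0},{"x":0,"y":0,"z":0,"turn":0},{"x":0,"y":0,"z":0,"turn":0},{"x":0,"y":0,"z":0,"turn":0},{"x":0,"y":0,"z":-0.02,"turn":0},{"x":0,"y":0,"z":-0.06,"turn":0},{"x":-0.03,"y":0,"z":-0.09,"turn":0},{"x":-0.07,"y":0,"z":-0.1,"turn":0},{"x":-0.07,"y":0,"z":-0.1,"turn":0},{"x":-0.07,"y":0,"z":-0.1,"turn":0}]' 0.06
python3 snap.py w12; python3 - <<'E'
from wm import *
c,im=pickle.load(open('pics/w12.pkl','rb'))
print(knob(c,im,[.5056,-.4026],.078))
E
```

```text
time_s: 25.82
tool_pos: [0.5059, -0.472, 0.1754]
tool_rot: [180.0, -0.0, 90.0]
force: [0.5, -0.4, 0.1]
grip_width: 0.0604
grasp_force: 0.0
25.825 [ 0.50593836 -0.47202499  0.17536159] [ 1.79953138e+02 -2.15746685e-02  9.00093115e+01]
(array([ 0.5056, -0.4024]), array([321.5698, 149.6195]), 523, 580)
```

```bash
python3 -m crank '[{"x":0.04,"y":0,"z":0,"turn":0},{"x":0.09,"y":-0.005,"z":0,"turn":0},{"x":0.14,"y":-0.01,"z":0,"turn":0},{"x":0.19,"y":-0.015,"z":0,"turn":0},{"x":0.24,"y":-0.02,"z":0,"turn":0},{"x":0.29,"y":-0.025,"z":0,"turn":0},{"x":0.33,"y":-0.028,"z":0.02,"turn":0},{"x":0.337,"y":-0.028,"z":0.03,"turn":0},{"x":0.337,"y":-0.028,"z":0.03,"turn":0},{"x":0.337,"y":-0.028,"z":0.03,"turn":0},{"x":0.337,"y":-0.028,"z":0.03,"turn":0}]'
python3 snap.py w13; python3 - <<'E'
from wm import *
c,im=pickle.load(open('pics/w13.pkl','rb'))
g=[.4539,-.068];p=proj(c,[[*g,.03]])[0];print(p)
print(knob(c,im,g),fit1(c,im,p,wcyl('largest'),g))
E
```

```text
time_s: 27.25
tool_pos: [0.4779, -0.1368, 0.1451]
tool_rot: [180.0, 0.0, 89.9]
force: [-1.0, -0.1, 1.1]
grip_width: 0.0603
grasp_force: 0.0
27.25 [ 0.47788874 -0.13678198  0.14505342] [1.79959816e+02 1.43396525e-02 8.98920050e+01]
[288.6899 150.5039]
(array([ 0.455 , -0.0686]), array([288.2893, 151.6464]), 560, 619) (array([ 0.4552, -0.0684]), array([290.9267, 149.7173]), 5362, 5382)
```

View pics/w13.png

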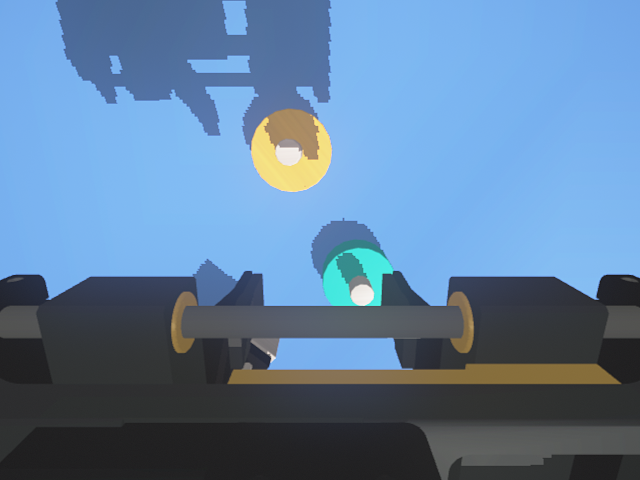

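The brass largest weight is at (290,150), with the turquoise decoy at (358,275) well clear of it. I'll go down onto the brass one.

```bash
python3 -m crank '[{"x":0.04,"y":-0.013,"z":0,"turn":0},{"x":0.0683,"y":-0.0228,"z":0,"turn":0},{"x":0.0683,"y":-0.0228,"z":0.04,"turn":0},{"x":0.0683,"y":-0.0228,"z":0.075,"turn":0},{"x":0.0683,"y":-0.0228,"z":0.09,"turn":0},{"x":0.0683,"y":-0.0228,"z":0.096,"turn":0},{"x":0.0683,"y":-0.0228,"z":0.096,"turn":0},{"x":0.0683,"y":-0.0228,"z":0.096,"turn":0}]'
```

```text
time_s: 28.3
tool_pos: [0.4557, -0.0675, 0.0497]
tool_rot: [179.9, 0.0, 90.0]
force: [-0.4, 0.2, 0.2]
grip_width: 0.0597
grasp_force: 0.0
```

```bash
python3 -m crank '[{"x":-0.0008,"y":-0.0005,"z":0.001,"turn":0},{"x":-0.0008,"y":-0.0005,"z":0.001,"turn":0}]'
python3 -m crank '[{"x":0,"y":0,"z":0,"turn":0},{"x":0,"y":0,"z":0,"turn":0},{"x":0,"y":0,"z":0,"turn":0},{"x":0,"y":0,"z":0,"turn":0},{"x":0,"y":0,"z":0,"turn":0},{"x":0,"y":0,"z":0,"turn":0}]' 0.0 45
```

```text
time_s: 28.55
tool_pos: [0.4544, -0.0683, 0.0479]
tool_rot: [180.0, 0.0, 90.0]
force: [0.1, 0.5, -0.3]
grip_width: 0.0604
grasp_force: 0.0
time_s: 29.3
tool_pos: [0.4551, -0.0681, 0.0478]
tool_rot: [179.9, 0.0, 90.0]
force: [2.7, -0.6, -2.4]
grip_width: 0.0165
grasp_force: 45.0
```

```bash
python3 -m crank '[{"x":0,"y":0,"z":-0.01,"turn":0},{"x":0,"y":0,"z":-0.05,"turn":0},{"x":0,"y":0,"z":-0.1,"turn":0},{"x":0.04,"y":0,"z":-0.11,"turn":0},{"x":0.075,"y":0,"z":-0.11,"turn":0},{"x":0.085,"y":0,"z":-0.11,"turn":0},{"x":0.085,"y":0,"z":-0.11,"turn":0},{"x":0.085,"y":0,"z":-0.11,"turn":0},{"x":0.085,"y":0,"z":-0.11,"turn":0}]'
python3 snap.py w14; python3 - <<'E'
from wm import *
c,im=pickle.load(open('pics/w14.pkl','rb'))
g=[.447,.0945];p=proj(c,[[*g,.01]])[0]
print(p,fit1(c,im,p,scyl('largest'),g))
E
```

```text
time_s: 30.42
tool_pos: [0.454, 0.0157, 0.1573]
tool_rot: [-180.0, 0.0, 89.9]
force: [0.4, 0.9, -8.5]
grip_width: 0.0171
grasp_force: 45.1
30.425 [0.45402866 0.01573292 0.15733074] [-1.79950284e+02  5.17962705e-03  8.98887914e+01]
[313.284  137.0158] (array([0.4475, 0.0949]), array([313.6483, 132.9863]), 13247, 13511)
```

```bash
python3 -m crank '[{"x":0.04,"y":-0.003,"z":0,"turn":0},{"x":0.0793,"y":-0.0065,"z":0,"turn":0},{"x":0.0793,"y":-0.0065,"z":0.03,"turn":0},{"x":0.0793,"y":-0.0065,"z":0.065,"turn":0},{"x":0.0793,"y":-0.0065,"z":0.08,"turn":0},{"x":0.0793,"y":-0.0065,"z":0.085,"turn":0},{"x":0.0793,"y":-0.0065,"z":0.087,"turn":0},{"x":0.0793,"y":-0.0065,"z":0.087,"turn":0},{"x":0.0793,"y":-0.0065,"z":0.087,"turn":0}]'
```

```text
time_s: 31.6
tool_pos: [0.4485, 0.0962, 0.0714]
tool_rot: [179.9, 0.0, 90.0]
force: [-0.4, -0.3, -7.0]
grip_width: 0.0171
grasp_force: 45.1
```

```bash
python3 -m crank '[{"x":0,"y":0,"z":0.0005,"turn":0},{"x":0,"y":0,"z":0.0007,"turn":0},{"x":0,"y":0,"z":0.0007,"turn":0}]'
```

```text
time_s: 31.98
tool_pos: [0.4478, 0.0962, 0.0699]
tool_rot: [-180.0, 0.0, 90.0]
force: [-0.2, -0.5, -7.3]
grip_width: 0.0167
grasp_force: 45.1
```

```bash
python3 -m crank '[{"x":-0.001,"y":0,"z":0.0006,"turn":0},{"x":-0.001,"y":0,"z":0.001,"turn":0},{"x":-0.001,"y":0,"z":0.001,"turn":0}]'; python3 -m crank '[{"x":0,"y":0,"z":0.0004,"turn":0},{"x":0,"y":0,"z":0.0004,"turn":0}]'
```

```text
time_s: 32.35
tool_pos: [0.4477, 0.0952, 0.0689]
tool_rot: [-180.0, 0.0, 90.0]
force: [-0.8, 0.1, -7.3]
grip_width: 0.0163
grasp_force: 45.1
time_s: 32.6
tool_pos: [0.4477, 0.0952, 0.0685]
tool_rot: [-180.0, 0.0, 90.0]
force: [-0.3, 0.3, -7.8]
grip_width: 0.0169
grasp_force: 45.1
```

```bash
python3 -m crank '[{"x":0,"y":0,"z":0.0003,"turn":0},{"x":0,"y":0,"z":0.0005,"turn":0},{"x":0,"y":0,"z":0.0005,"turn":0}]'
```

```text
time_s: 32.98
tool_pos: [0.4478, 0.0952, 0.068]
tool_rot: [-180.0, 0.0, 90.0]
force: [-0.5, -0.2, -7.9]
grip_width: 0.0171
grasp_force: 45.1
```

```bash
python3 -m crank '[{"x":0,"y":0,"z":0.0004,"turn":0},{"x":0,"y":0,"z":0.0006,"turn":0},{"x":0,"y":0,"z":0.0006,"turn":0}]'
```

```text
time_s: 33.35
tool_pos: [0.4479, 0.0952, 0.0677]
tool_rot: [180.0, 0.0, 90.0]
force: [-0.7, 0.1, -3.2]
grip_width: 0.0168
grasp_force: 45.2
```

```bash
python3 -m crank '[{"x":0,"y":0,"z":0.0002,"turn":0},{"x":0,"y":0,"z":0.0002,"turn":0},{"x":0,"y":0,"z":0.0002,"turn":0},{"x":0,"y":0,"z":0.0002,"turn":0},{"x":0,"y":0,"z":0.0002,"turn":0},{"x":0,"y":0,"z":-0.02,"turn":0},{"x":0,"y":0,"z":-0.06,"turn":0},{"x":-0.03,"y":0.02,"z":-0.1,"turn":0},{"x":-0.07,"y":0.03,"z":-0.13,"turn":0},{"x":-0.07,"y":0.03,"z":-0.13,"turn":0},{"x":-0.07,"y":0.03,"z":-0.13,"turn":0}]' 0.06
python3 snap.py w15; python3 - <<'E'
from wm import *
from cell import imaging
c,im=pickle.load(open('pics/w15.pkl','rb'))
print(knob(c,im,[.4475,.0949],.07))
a=imaging.read_camera('top');b=imaging.read_camera('side')
t=cv2.resize(a[170:350,100:550],(750,300),interpolation=cv2.INTER_CUBIC);s=cv2.resize(b[130:430,200:450],(250,300))
s=cv2.resize(b[130:280,230:430],(400,300),interpolation=cv2.INTER_CUBIC);s2=cv2.resize(b[260:410,210:410],(400,300),interpolation=cv2.INTER_CUBIC)
cv2.imwrite('pics/end.png',np.vstack([cv2.resize(t,(800,300)),np.hstack([s,s2])])[:,:,::-1])
E
```

```text
time_s: 34.72
tool_pos: [0.4773, 0.0258, 0.1969]
tool_rot: [-180.0, -0.0, 90.0]
force: [-0.4, -0.0, -0.8]
grip_width: 0.0599
grasp_force: 0.0
34.725 [0.47728269 0.02578689 0.1969176 ] [-1.79950127e+02 -2.27379319e-02  9.00074550e+01]
(array([0.4477, 0.0947]), array([283.9261, 149.8776]), 433, 493)
```

View pics/end.png

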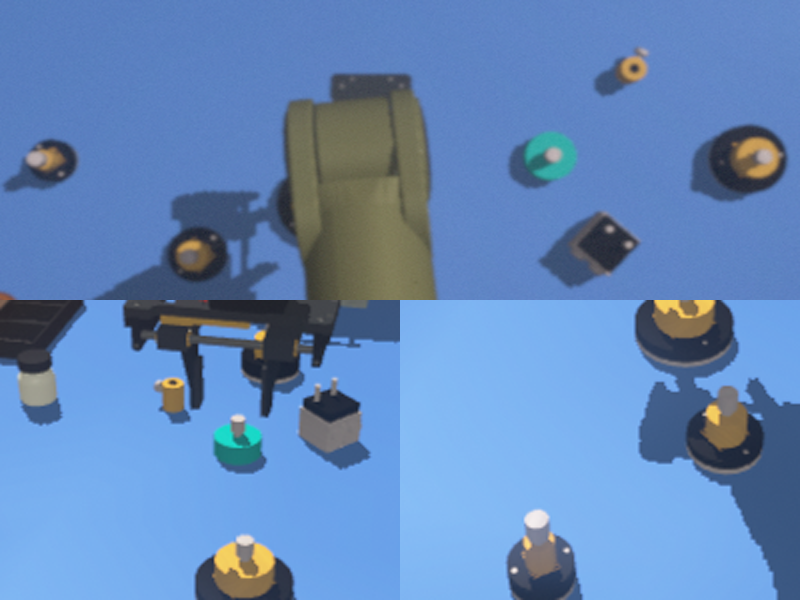

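The final view shows each weight upright on its own stack. The collar, clamp block and turquoise decoy haven't moved, and the robot is clear. I'm handing in.

```bash
python3 -c "
from cell import env
print(env.sign_off())"
```

```text
the job is handed in; nothing more can be done
None
```

The job is handed in at about 35 s: all four brass weights stand upright on their matching stacks, placed smallest to largest and within about 1 mm of centre, with the collar, clamp block and turquoise decoy left where they were.

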